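# Mesh the cross-bored gear on the splined shaft and hold it down

### The job

On this half-built wooden gear puzzle, take the loose gear that has the square hub and cross-shaped bore, turn it so that it meshes with the cross-shaped splined shaft on the base board, slide it home onto the sprung collar and press the collar all the way down. Do not let go: the program finishes while the gripper is still holding the gear down against the spring, upright, so that someone could slip in the retaining pin. Leave the smaller round-hubbed gear, the puzzle pieces, the tray and the box lid where they lie.

Things in the scene. Friction and masses are not known exactly. Their poses are not given: they have to be found in the camera images.
- gear_center (a point): Centre of the loose maple gear to be fitted: on its axis, half-way up, 26 mm above its flat underside; z up. It lies flat, hub up: toothed disc 89 mm across and 12 mm thick; a square hub 44 x 44 mm rises to 52 mm above the underside, so 40 mm of hub stands above the disc to be gripped. The hub's flat sides are square to x and y. Mass about 0.1 kg (varies).
- post_top (a point): Point on the axis of the upright splined shaft, at the top of its full section, 70 mm above the table. Section: two crossed arms 8 mm thick and 28 mm long, along x and y; z up. Above this point come 4 mm roof-shaped ridges and a round 8 mm pilot pin, to 14 mm above, tapered over its last 5 mm. Gear resting on the untouched collar: its centre is 2 mm below this point; fully pressed: 12 mm below.
- board: Base board of the puzzle, fixed, 210 (x) x 140 x 20 mm; origin at the centre of its underside. The splined shaft stands 40 mm from its centre towards its -x; it can turn about its axis but is stiff (0.12 N m) and starts at any angle. Two plain round posts, 10 mm thick, tops 50 mm above the table, stand 70 and 120 mm from the shaft and have no part in this job.
- collar (a joint): Travel in m of the sprung ring (64 mm across, round the foot of the shaft, walnut) that the gear sits on: 0 up (its top 42 mm above the table, 28 mm below point post_top), 0.010 pressed down to its stop. The spring pushes up with 4 N at 0 and 10 N at the stop.
- gear: The same gear; origin at the centre of its underside, same axes. A cross-shaped bore runs right through the hub: two crossed slots 11 mm wide and 31 mm long, along x and y; it fits the shaft in any of four quarter turns.
- spare: Another loose maple gear, not to be used: 69 mm across the teeth, with a round hub 33 mm in diameter and 40 mm high and a round bore. Origin at the centre of its underside.
- tray: Divided tin sorting tray, loose, 200 x 140 x 22 mm. Origin at the centre of its underside.
- walnut_lid: Walnut box lid lying open side down, loose, 120 x 160 x 28 mm. Origin at the centre of its underside.
- piece_a: Loose wooden jigsaw piece, 26 mm square with two tabs, 8 mm thick, lying between the two gears. Origin at the centre of its underside.
- piece_b: Loose wooden jigsaw piece like the other, farther from the robot. Origin at the centre of its underside.
- edge_holder: Chunky slotted maple holder for edge pieces, 70 x 200 x 55 mm, fixed. Origin at the centre of its underside.
- jar: Glass jar, fixed, 70 mm across, 80 mm high.
Things that resemble listed ones, but are neither listed nor needed, are in the scene too. Leave any yellow look-alike of the gear alone.

How it is judged:
By the outcome, as a careful person would: the job done as asked, in the order asked, and still so for the second after the job is handed in, while the arm keeps its last pose, push and grip.
It also fails if it takes over 45 s, if anything falls off the work surface, if the arm or the gripper's body presses on something with over 40 N, if the wrist force passes 120 N, or if a joint passes its speed limit or range.

### The arm

A 6-joint arm with a two-finger parallel gripper is mounted at the origin on the work surface. World frame = base frame: x ahead of the robot, y to its left, z up, the work surface at z = 0. Lengths are in m, angles in rad, forces in N, time in s.
With the tool pointing down it reaches from about 0.25 to 0.725 m from the base axis. Payload 4 kg.
Tool frame: the origin (TCP) lies where the fingers leave the gripper's body, on its centre line; the fingertips stand 73 mm ahead of it and the grasp point (between the pads) lies 54 mm ahead of it (bot.tips_ahead is the z of the fingertips in the tool frame, in m); z points along the fingers, y is the direction in which the jaws open and shut (so a half turn about z gives the same grasp; the last joint's range is limited). The gripper opens to 85 mm and grips with 20 to 120 N. Pads are 22 mm wide; open, the fingers measure 114 mm over their backs; the gripper's body (76 mm by 85 mm) begins 54 mm behind the grasp point. The pads swing forward as they close: fully open they stand 13 mm farther back than shut.
Start: joints at [-1.15, 0.241, 0.005, 1.335, 0, 1.571], TCP at [0.204, -0.456, 0.304] pointing down, gripper open.
Joint ranges: [-2.72, 2.72], [-1.05, 1.87], [-1.09, 1.28], [-1.99, 2.15], [-1.42, 1.44], [-3.14, 3.14]. Speed limits (rad/s): [2.79, 2.79, 3.14, 3.14, 3.14, 3.14].

### API

Orientations are given as a unit quaternion [x, y, z, w].
In Python, from workcell import readout, camera, get_calibration, order, bot gives the robot as it stands.
- The arm moves only by the tool send_rows, never from a script. Its argument "moves" is a list of rows, each a list of 3 entries, a list of its own where there are three numbers: the shift along the tool's x, y, z in mm, then the turn, a rotation vector about the tool's x, y, z in rad, then the finger opening in mm, from 0 to 85.4. In form: [[[dx, dy, dz], [ax, ay, az], grip], ...]. A call has 1 to 12 rows; each row is the pose to reach, as a shift and turn from the pose measured when the call began, along the tool's axes at that moment; what a row does not reach only later rows make up. A row lasts 1/12 s, in which the tool goes at most 41.7 mm and 7.16 degrees, less where a joint would pass 70% of its speed; a pose out of reach is approached as far as the arm can. A call with a gripper value outside its range is refused whole. The fingers move at their own pace and stop on an object; the grip force is fixed at half the most. Time passes only in rows, so rows that repeat a pose let the fingers close. It gives the time, the measured TCP pose, the force and the opening at its end, in the units of the state.
- readout.get_obs(): the state, without advancing time (a new reading comes with each control period).
- camera(name): name is "scene" or "top" or "wrist"; returns the picture (480x640x3 uint8, red, green, blue); there is no depth.
- get_calibration(name): a dict with "fx", "fy", "cx", "cy" (pixels), "R" (3x3) and "t" (3): a world point X has camera coordinates R X + t. Camera axes: x right, y down, z forward; pixel columns grow to the right and rows downward; lengths in m; the calibration is good to about 2 mm. A picture is of the moment at which its call begins: read the wrist's pose just before it. get_calibration takes no time and is no camera call; for the wrist camera it gives the pose at the moment of the call.
- order.job_done(): hands the job in, once; it reports no verdict.
The state is a dict: "clock": time; "joint_pos": joint angles; "joint_vel": joint speeds; "tau": joint torques, N m; "eef_pos": TCP position; "tool_rot": TCP orientation; "ft_force": force on the tool from outside, world axes, zero at the start; "ft_torque": the same for the moment, N m; "grip_width": finger opening in m.
Only numpy, scipy, OpenCV 4.12 (cv2) and the standard library are available. Lean on these libraries where they do the work, as an engineer would, in place of code of your own. Each camera call takes 0.05 s, during which the arm holds its last target. There are 200 camera calls.

## Working session

There is one attempt and no reset: what is moved stays moved. The work goes in short steps, Python scripts to look and compute and a tool call to move; the robot and the scene stay as the last step left them, time stands still between calls to the robot, and variables do not carry over. Pictures are saved under pics/ and viewed, about 8 in all and at most 12, crops included, and the job is handed in when it is done.

Besides the shell and the picture viewer there is one more tool, called after "Call:" in YAML: its name, and indented under it one key for each argument. send_rows: Moves the arm, as the interface text tells. Its arguments: {"type":"object","properties":{"moves":{"type":"array","items":{"type":"array"}}},"required":["moves"]}

```bash
mkdir -p pics; ls
python3 - <<'E'
from workcell import readout, camera, get_calibration, bot
import cv2
o=readout.get_obs();print({k:o[k] for k in('clock','eef_pos','tool_rot','ft_force','grip_width')},bot.tips_ahead)
for n in('top','scene'):
    cv2.imwrite(f'pics/{n}0.png',camera(n)[:,:,::-1]);print(n,get_calibration(n))
E
```

```text
pics
{'clock': 0.0, 'eef_pos': array([ 0.20404602, -0.45594784,  0.3029879 ]), 'tool_rot': array([ 9.77945369e-01,  2.08858058e-01, -2.38613762e-04, -1.05318708e-03]), 'ft_force': array([ 1.24468465, -0.39423014,  0.38850361]), 'grip_width': 0.08556721072794633} 0.0726
top {'fx': 441.4132417615224, 'fy': 441.4132417615224, 'cx': 320.6274879661037, 'cy': 242.17252105413823, 'R': array([[ 2.16415130e-02, -9.99760159e-01,  3.35706038e-03],
       [-9.91689489e-01, -2.18925132e-02, -1.26778051e-01],
       [ 1.26821139e-01, -5.85492651e-04, -9.91925429e-01]]), 't': array([-0.07401356,  0.52355531,  0.99898803])}
scene {'fx': 434.0282641414768, 'fy': 434.0282641414768, 'cx': 317.6259303107776, 'cy': 232.40561644815907, 'R': array([[ 0.43769432,  0.89900492, -0.01462302],
       [ 0.66939745, -0.33667817, -0.66223475],
       [-0.60027555,  0.28006778, -0.74915372]]), 't': array([-0.17098001, -0.31862117,  1.32278522])}
```

View pics/top0.png

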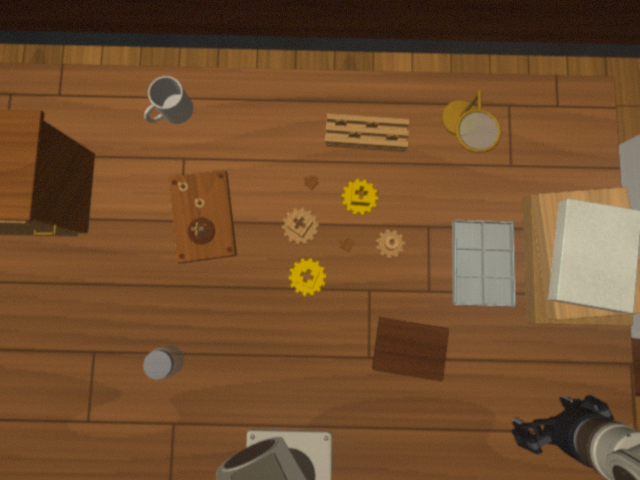

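View pics/scene0.png

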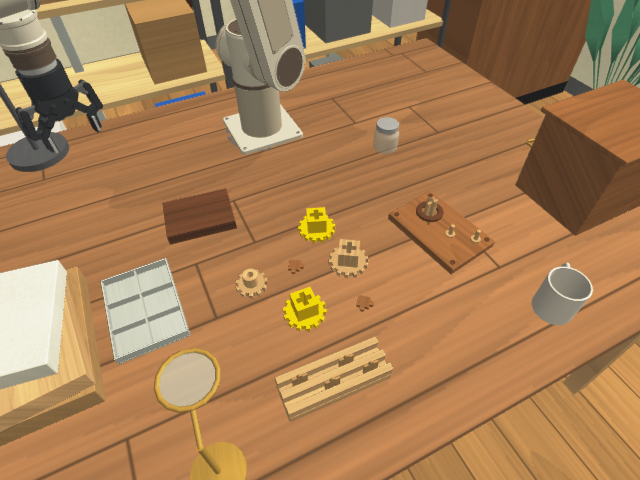

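Top view candidates: maple gear with square hub and cross at (300,226), round-hub spare at (390,243), and yellow look-alikes at (360,197) and (308,277). The maple square-hub one fits the description. The shaft is at about (200,230) on the board. I'll confirm this in one enlarged crop.

```bash
cat > h.py <<'E'
import numpy as np, cv2
from workcell import readout, camera, get_calibration, bot
from scipy.spatial.transform import Rotation as Rn
def ray(c,u,v):
    d=c['R'].T@np.array([(u-c['cx'])/c['fx'],(v-c['cy'])/c['fy'],1]); return -c['R'].T@c['t'],d/np.linalg.norm(d)
def plane(c,u,v,z):
    o,d=ray(c,u,v); return o+d*(z-o[2])/d[2]
def proj(c,X):
    p=c['R']@np.asarray(X)+c['t']; return np.array([c['cx']+c['fx']*p[0]/p[2],c['cy']+c['fy']*p[1]/p[2]])
E
python3 - <<'E'
from h import *
t=cv2.imread('pics/top0.png');s=cv2.imread('pics/scene0.png')
f=lambda im,x,y,w,h,k:cv2.resize(im[y:y+h,x:x+w],(w*k,h*k),interpolation=cv2.INTER_CUBIC)
a=np.hstack([f(t,265,195,70,60,5),f(t,165,165,75,60,5)[:, :375]])
a=np.vstack([f(t,265,190,70,60,5),f(s,310,230,70,60,5)]);b=np.vstack([f(t,165,190,70,60,5),f(s,395,180,70,60,5)])
cv2.imwrite('pics/c1.png',np.hstack([a,b]))
c=get_calibration('top');d=get_calibration('scene')
print('gear',plane(c,300,226,.03),plane(d,349,250,.052));print('shaft',plane(c,198,228,.07),plane(d,431,199,.07))
print(get_calibration('wrist'))
E
```

```text
gear [ 0.56284264 -0.01310655  0.03      ] [ 0.57660626 -0.01462746  0.052     ]
shaft [0.54657081 0.21555931 0.07      ] [0.54050876 0.22099164 0.07      ]
{'fx': 386.90679341493166, 'fy': 386.90679341493166, 'cx': 323.1380562317133, 'cy': 237.72623527468, 'R': array([[ 0.4091233 , -0.91247462, -0.00286317],
       [-0.86362929, -0.38823177,  0.32159064],
       [-0.29455487, -0.12909751, -0.94687447]]), 't': array([-0.49926511, -0.04298769,  0.38085201])}
```

View pics/c1.png

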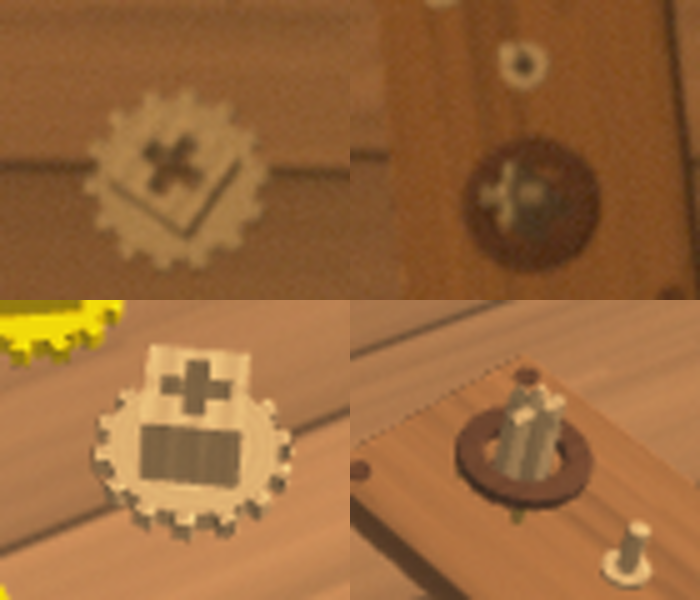

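Confirmed: the maple, square-hub, cross-bore gear is at top (299,223) / scene (349,247). The shaft sits in the walnut ring. Next I plan a wrist-camera view above the gear.

```bash
cat >> h.py <<'E'
def state():
    o=readout.get_obs(); return o,np.array(o['eef_pos']),Rn.from_quat(o['tool_rot'])
def delta(P,yaw):  # target TCP position, tool-x azimuth (tool down) -> tool-frame shift mm, rotvec
    o,p,R=state(); T=Rn.from_matrix(np.array([[np.cos(yaw),np.sin(yaw),0],[np.sin(yaw),-np.cos(yaw),0],[0,0,-1]]))
    return R.inv().apply(np.array(P)-p)*1000,(R.inv()*T).as_rotvec()
E
python3 - <<'E'
from h import *
c=get_calibration('top');d=get_calibration('scene');w=get_calibration('wrist')
print(plane(c,299.4,223,.052),plane(d,349.4,247,.052))
o,p,R=state()
print('cam in tool',R.inv().apply(-w['R'].T@w['t']-p),'axes in tool\n',R.inv().as_matrix()@w['R'].T)
print(R.as_matrix())
g=np.array([.566,-.013,.03])
for y in (0,-.4):
    P=[.5,-.01,.30];print(delta(P,y))
E
```

```text
[ 0.566213   -0.01257404  0.052     ] [ 0.56965308 -0.00983597  0.052     ]
cam in tool [ 0.08212454  0.00056617 -0.06990834] axes in tool
 [[ 6.99957333e-04 -9.46873697e-01 -3.21604902e-01]
 [ 9.99999240e-01  9.89182370e-04 -7.35915294e-04]
 [ 1.01494473e-03 -3.21604142e-01  9.46873669e-01]]
[[ 9.12764520e-01  4.08485468e-01 -7.44256558e-04]
 [ 4.08486145e-01 -9.12762952e-01  1.69180314e-03]
 [ 1.17471855e-05 -1.84823638e-03 -9.99998292e-01]]
(array([ 452.29603564, -286.20546491,    3.64015705]), array([-1.82335615e-03,  3.77291118e-04,  4.20794798e-01]))
(array([ 452.29603564, -286.20546491,    3.64015705]), array([-1.74811053e-03,  7.47431785e-04,  8.20794679e-01]))
```

Call:
send_rows:
  moves:
    - [[512,-257,4],[0,0,0.42],85]
    - [[512,-257,4],[0,0,0.42],85]
    - [[512,-257,4],[0,0,0.42],85]
    - [[512,-257,4],[0,0,0.42],85]
    - [[512,-257,4],[0,0,0.42],85]
    - [[512,-257,4],[0,0,0.42],85]
    - [[512,-257,4],[0,0,0.42],85]
    - [[512,-257,4],[0,0,0.42],85]
    - [[512,-257,4],[0,0,0.42],85]
    - [[512,-257,4],[0,0,0.42],85]
    - [[512,-257,4],[0,0,0.42],85]
    - [[512,-257,4],[0,0,0.42],85]

```text
clock: 1.1
eef_pos: [0.5122, -0.0778, 0.2999]
tool_rot: [1.0, 0.001, -0.001, -0.001]
ft_force: [0.6, -0.5, 0.9]
grip_width: 0.0848
```

Run:
```python
from h import *
print(delta([.566,-.012,.30],0))
```

```text
(array([ 53.87775764, -65.74496839,  -0.08682647]), array([-0.0016769 ,  0.00148006,  0.0010875 ]))
```

Call:
send_rows:
  moves:
    - [[27,-33,0],[0,0,0],85]
    - [[54,-66,0],[0,0,0],85]
    - [[54,-66,0],[0,0,0],85]
    - [[54,-66,0],[0,0,0],85]
    - [[54,-66,0],[0,0,0],85]

```text
clock: 1.52
eef_pos: [0.5656, -0.0117, 0.299]
tool_rot: [1.0, 0.001, -0.002, -0.001]
ft_force: [-0.0, -0.0, 0.2]
grip_width: 0.0851
```

Run:
```python
from h import *
import json
c=get_calibration('wrist');im=camera('wrist')[:,:,::-1]
cv2.imwrite('pics/w1.png',im);np.savez('w1.npz',**c);print(state()[1:2],proj(c,[.567,-.012,.052]))
```

```text
(array([ 0.56529339, -0.01241589,  0.29939385]),) [323.22450383 206.5841916 ]
```

View pics/w1.png

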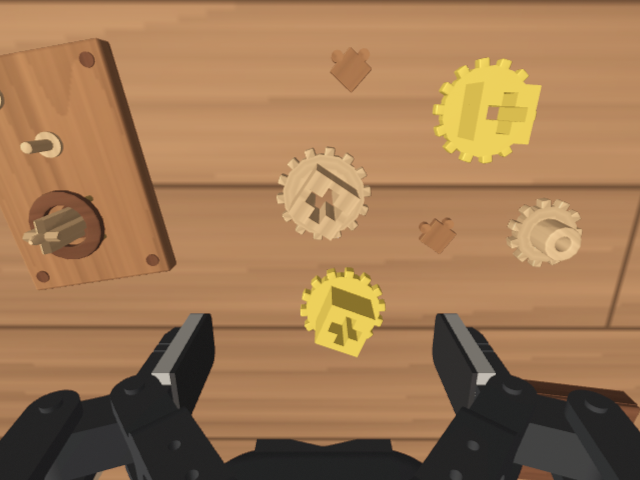

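The wrist view shows the maple gear at (323,193), with yellow look-alikes at (488,110) and (343,310), the spare at (546,235) and the splined shaft at (45,235). I'll enlarge the hub and the shaft.

Run:
```python
import cv2,numpy as np
w=cv2.imread('pics/w1.png')
f=lambda x,y:cv2.resize(w[y:y+100,x:x+80],None,fx=5,fy=5,interpolation=cv2.INTER_CUBIC)
cv2.imwrite('pics/c2.png',np.hstack([f(280,145),f(20,180)]))
```

```text
(no output)
```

View pics/c2.png

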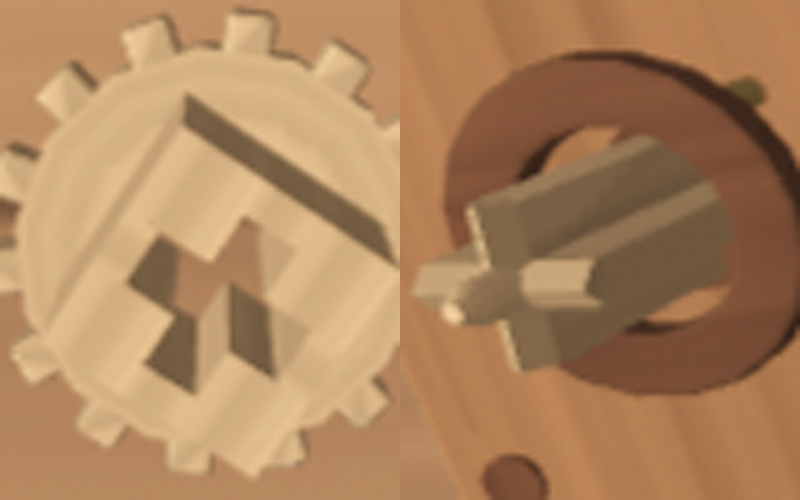

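Run:
```python
from h import *
c=np.load('w1.npz')
P=np.array([plane(c,280+u/5,145+v/5,.052) for u,v in[(183,125),(395,262),(255,475),(50,335)]])
print(P.mean(0),[np.linalg.norm(P[i]-P[i-1]) for i in range(4)])
for i in range(4):
    e=P[i]-P[i-1];print(np.degrees(np.arctan2(e[1],e[0])))
print('pin tip',plane(c,30.4,242.4,.084))
q=lambda u,v,z=.074:plane(c,20+(u-400)/5,180+v/5,z)
for a,b in[((470,210),(515,368)),((415,280),(598,280))]:
    e=q(*b)-q(*a);print(q(*a),q(*b),np.degrees(np.arctan2(e[1],e[0])),np.linalg.norm(e))
print(delta([.545,.218,.30],0))
```

```text
[ 0.56802513 -0.01277257  0.052     ] [np.float64(0.04211280085607002), np.float64(0.042028628763115444), np.float64(0.04426239202019668), np.float64(0.04295066793655552)]
-32.47737654092426
-122.72901035842806
148.6351824964062
54.41847127293977
pin tip [0.54561041 0.21709257 0.084     ]
[0.55926793 0.2180784  0.074     ] [0.53229554 0.21720222 0.074     ] -178.13943413059383 0.02698662611608286
[0.54746286 0.22979383 0.074     ] [0.54756574 0.20025501 0.074     ] -89.80044232545923 0.02953899443991346
(array([ -20.17954685, -230.42654467,   -0.25724941]), array([-0.00122516,  0.00329111,  0.00050022]))
```

Call:
send_rows:
  moves:
    - [[-20,-230,0],[0,0,0],85]
    - [[-20,-230,0],[0,0,0],85]
    - [[-20,-230,0],[0,0,0],85]
    - [[-20,-230,0],[0,0,0],85]
    - [[-20,-230,0],[0,0,0],85]
    - [[-20,-230,0],[0,0,0],85]
    - [[-20,-230,0],[0,0,0],85]
    - [[-20,-230,0],[0,0,0],85]
    - [[-20,-230,0],[0,0,0],85]

```text
clock: 2.32
eef_pos: [0.5566, 0.0415, 0.2996]
tool_rot: [0.999, 0.031, -0.003, -0.016]
ft_force: [-0.5, -1.3, 0.7]
grip_width: 0.085
```

Run:
```python
from h import *
c=get_calibration('wrist');im=camera('wrist')[:,:,::-1]
cv2.imwrite('pics/w2.png',im);np.savez('w2.npz',**c)
u,v=proj(c,[.5465,.2171,.074]).round().astype(int);print(u,v,state()[1])
x,y=u-50,v-50;print(x,y)
cv2.imwrite('pics/c3.png',cv2.resize(im[y:y+100,x:x+100],None,fx=6,fy=6,interpolation=cv2.INTER_CUBIC))
```

```text
113 212 [0.55658901 0.04152884 0.29962742]
63 162
```

View pics/c3.png

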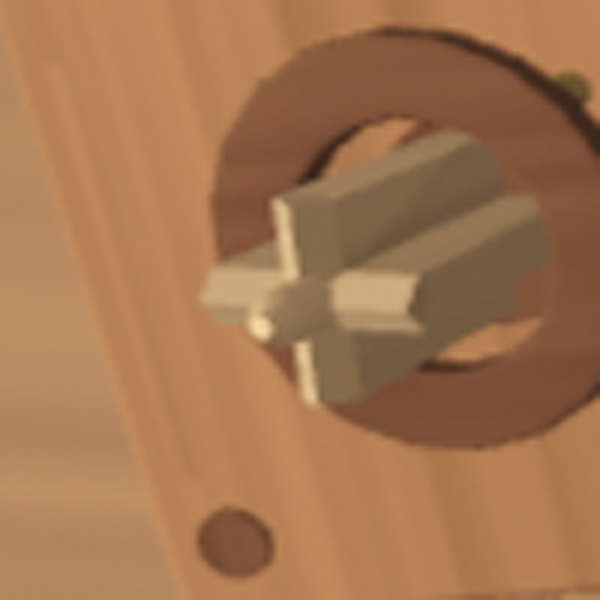

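Run:
```python
from h import *
o,p,R=state();print(np.round(o['joint_pos'],3),np.round(o['joint_vel'],2),p,R.as_matrix().round(3),o['ft_force'])
print(delta([.545,.218,.30],0))
```

```text
[0.061 0.361 0.16  1.374 0.033 3.141] [ 0.  0.  0. -0.  0.  0.] [0.55658901 0.04152884 0.29962742] [[ 0.998  0.062 -0.006]
 [ 0.062 -0.998  0.033]
 [-0.004 -0.033 -0.999]] [-0.93237687 -0.10530132  0.17705786]
(array([  -0.65213837, -176.76687805,    5.43701129]), array([-0.03269683,  0.00528101,  0.0618224 ]))
```

The arm stopped because joint 6 is at its limit: tool azimuth has to stay at or above q1. I'll use azimuth about 90°, which also puts the camera straight above the shaft.

Run:
```python
from h import *
print(delta([.545,.135,.30],np.pi/2))
```

```text
(array([ -5.78635496, -93.96977517,   2.73894238]), array([-0.02957723, -0.02135151, -1.50881899]))
```

Call:
send_rows:
  moves:
    - [[-6,-94,3],[-0.03,-0.021,-1.509],85]
    - [[-6,-94,3],[-0.03,-0.021,-1.509],85]
    - [[-6,-94,3],[-0.03,-0.021,-1.509],85]
    - [[-6,-94,3],[-0.03,-0.021,-1.509],85]
    - [[-6,-94,3],[-0.03,-0.021,-1.509],85]
    - [[-6,-94,3],[-0.03,-0.021,-1.509],85]
    - [[-6,-94,3],[-0.03,-0.021,-1.509],85]
    - [[-6,-94,3],[-0.03,-0.021,-1.509],85]
    - [[-6,-94,3],[-0.03,-0.021,-1.509],85]
    - [[-6,-94,3],[-0.03,-0.021,-1.509],85]
    - [[-6,-94,3],[-0.03,-0.021,-1.509],85]
    - [[-6,-94,3],[-0.03,-0.021,-1.509],85]

```text
clock: 3.37
eef_pos: [0.5449, 0.1349, 0.2996]
tool_rot: [0.708, 0.706, 0.0, 0.0]
ft_force: [0.8, -0.3, -0.6]
grip_width: 0.0851
```

Call:
send_rows:
  moves:
    - [[0,0,0],[0,0,-0.04],85]
    - [[0,0,0],[0,0,-0.04],85]
    - [[0,0,0],[0,0,-0.04],85]

```text
clock: 3.62
eef_pos: [0.545, 0.1348, 0.2996]
tool_rot: [0.694, 0.72, 0.0, 0.0]
ft_force: [-0.2, -0.2, 0.2]
grip_width: 0.085
```

Run:
```python
from h import *
c=get_calibration('wrist');im=camera('wrist')[:,:,::-1]
cv2.imwrite('pics/w3.png',im);np.savez('w3.npz',**c)
u,v=proj(c,[.5465,.2171,.074]).round().astype(int);print(u,v,state()[1],-c['R'].T@c['t'],state()[2].as_matrix()[:,0])
x,y=u-50,v-50;print(x,y)
cv2.imwrite('pics/c4.png',cv2.resize(im[max(y,0):y+100,x:x+100],None,fx=6,fy=6,interpolation=cv2.INTER_CUBIC))
print(delta([.568,-.095,.30],np.pi/2))
```

```text
330 106 [0.54495318 0.13479701 0.29959803] [0.54138975 0.21686955 0.36946112] [-3.57176022e-02  9.99361914e-01 -1.32671124e-04]
280 56
(array([-230.47361336,   14.82441249,   -0.3675166 ]), array([0.00026403, 0.00012798, 0.03572522]))
```

View pics/c4.png

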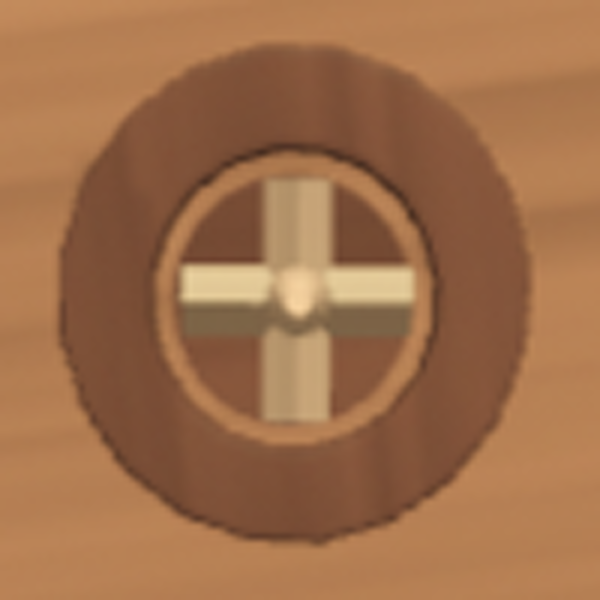

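The straight-down view shows the cross cleanly, centred at about (297,300) in the crop. Same kind of view over the gear next.

Call:
send_rows:
  moves:
    - [[-230,15,0],[0,0,0.036],85]
    - [[-230,15,0],[0,0,0.036],85]
    - [[-230,15,0],[0,0,0.036],85]
    - [[-230,15,0],[0,0,0.036],85]
    - [[-230,15,0],[0,0,0.036],85]
    - [[-230,15,0],[0,0,0.036],85]
    - [[-230,15,0],[0,0,0.036],85]
    - [[-230,15,0],[0,0,0.036],85]
    - [[-230,15,0],[0,0,0.036],85]

```text
clock: 4.42
eef_pos: [0.568, -0.0942, 0.2995]
tool_rot: [0.707, 0.707, 0.0, -0.0]
ft_force: [-0.2, 0.4, 0.3]
grip_width: 0.0847
```

Run:
```python
from h import *
c=np.load('w3.npz')
q=lambda u,v,z=.07:plane(c,280+u/6,56+v/6,z)
for a,b in[((180,300),(414,300)),((298,178),(296,422))]:
    e=q(*b)-q(*a);print((q(*a)+q(*b))/2,np.degrees(np.arctan2(e[1],e[0])),np.linalg.norm(e))
print('tip',q(298,286,.084))
for n,u,v in(('w1',30.4,242.4),('w2',106.5,216.5)): print(plane(np.load(n+'.npz'),u,v,.084))
c=get_calibration('wrist');im=camera('wrist')[:,:,::-1]
cv2.imwrite('pics/w4.png',im);np.savez('w4.npz',**c)
u,v=proj(c,[.568,-.0128,.052]).round().astype(int);print(u,v,state()[1])
x,y=u-50,v-50;print(x,y)
cv2.imwrite('pics/c5.png',cv2.resize(im[y:y+100,x:x+100],None,fx=6,fy=6,interpolation=cv2.INTER_CUBIC))
```

```text
[0.54617641 0.21735425 0.07      ] 2.078340625307493 0.028575258066136103
[0.54618351 0.21712887 0.07      ] -88.11508468513075 0.028213663027009367
tip [0.54600447 0.21887439 0.084     ]
[0.54561041 0.21709257 0.084     ]
[0.54548906 0.21690505 0.084     ]
324 108 [ 0.5680594  -0.09360551  0.29957476]
274 58
```

View pics/c5.png

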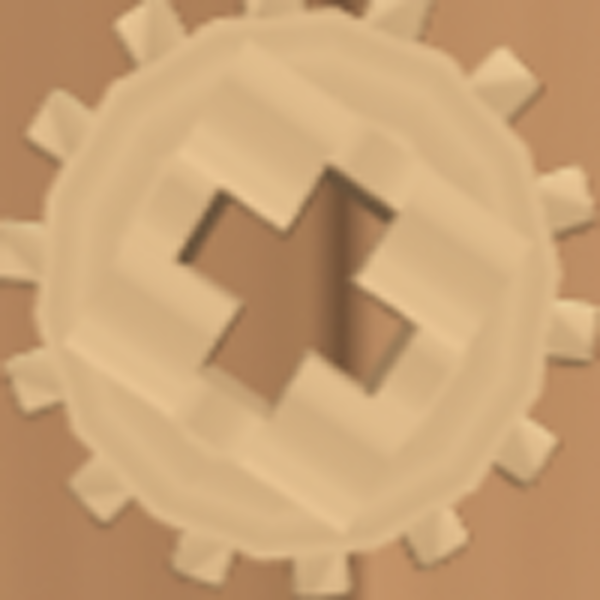

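Run:
```python
from h import *
c=np.load('w4.npz')
q=lambda u,v,z=.052:plane(c,274+u/6,58+v/6,z)
H=np.array([q(*a) for a in[(248,42),(530,242),(345,530),(65,338)]]);print('hub',H.mean(0))
for i in range(4):
    e=H[i]-H[i-1];print(np.degrees(np.arctan2(e[1],e[0]))%90,np.linalg.norm(e))
m=lambda a,b:(q(*a)+q(*b))/2
A,B=m((330,167),(393,215)),m((207,365),(272,413));C,D=m((222,188),(180,260)),m((414,325),(372,393))
for a,b in((A,B),(C,D)): print((a+b)/2,np.degrees(np.arctan2(*(b-a)[1::-1]))%90,np.linalg.norm(b-a))
for y in(56.5,57.):
  print(delta([.5681,-.0131,.15],np.radians(y)),delta([.5681,-.0131,.092],np.radians(y)))
```

```text
hub [ 0.56783744 -0.01205937  0.052     ]
55.75027593123956 0.042784967316360695
56.83592075917903 0.043156427291705046
56.95774408627868 0.04320857338839328
56.27520588200335 0.04406105230346927
[ 0.56819562 -0.01197533  0.052     ] 56.96916100708941 0.028955835063760788
[ 0.56792904 -0.01208556  0.052     ] 56.33617329925575 0.029878794139095752
(array([8.04595191e+01, 7.92506627e-02, 1.49599484e+02]), array([-1.46262517e-04, -2.81489251e-04,  5.85057543e-01])) (array([8.04416967e+01, 8.26168977e-02, 2.07599481e+02]), array([-1.46262517e-04, -2.81489251e-04,  5.85057543e-01]))
(array([8.04595191e+01, 7.92506627e-02, 1.49599484e+02]), array([-1.44971320e-04, -2.82004971e-04,  5.76330897e-01])) (array([8.04416967e+01, 8.26168977e-02, 2.07599481e+02]), array([-1.44971320e-04, -2.82004971e-04,  5.76330897e-01]))
```

Call:
send_rows:
  moves:
    - [[41,0,35],[0,0,0.12],85]
    - [[81,0,70],[0,0,0.24],85]
    - [[81,0,105],[0,0,0.36],85]
    - [[81,0,125],[0,0,0.48],85]
    - [[81,0,130],[0,0,0.585],85]
    - [[81,0,130],[0,0,0.585],85]
    - [[81,0,150],[0,0,0.585],85]
    - [[81,0,170],[0,0,0.585],85]
    - [[81,0,190],[0,0,0.585],85]
    - [[81,0,205],[0,0,0.585],85]
    - [[81,0,207],[0,0,0.585],85]
    - [[81,0,207],[0,0,0.585],85]

```text
clock: 5.47
eef_pos: [0.5681, -0.0119, 0.0929]
tool_rot: [0.88, 0.475, -0.0, -0.0]
ft_force: [-0.7, -0.0, -0.5]
grip_width: 0.0849
```

Run:
```python
from h import *
print(delta([.568,-.0122,.092],np.radians(56.5)),state()[0]['ft_force'])
```

```text
(array([-0.3418337 ,  0.1144309 ,  0.90316944]), array([-0.00051546, -0.00018043,  0.00272846])) [-0.67247173 -0.02307113 -0.4782977 ]
```

Clear of contact and aligned; close on the hub, then lift.

Call:
send_rows:
  moves:
    - [[0,0,0],[0,0,0],70]
    - [[0,0,0],[0,0,0],55]
    - [[0,0,0],[0,0,0],40]
    - [[0,0,0],[0,0,0],40]
    - [[0,0,0],[0,0,0],40]
    - [[0,0,0],[0,0,0],40]
    - [[0,0,0],[0,0,0],40]
    - [[0,0,0],[0,0,0],40]

```text
clock: 6.13
eef_pos: [0.5692, -0.0118, 0.0946]
tool_rot: [0.88, 0.475, 0.001, 0.0]
ft_force: [-0.8, -0.0, 6.4]
grip_width: 0.0432
```

Run:
```python
from h import *
o,p,R=state();print(o['ft_force'],p,R.as_matrix()[:2,0])
```

```text
[-0.81018065 -0.04468852  6.4159295 ] [ 0.569238   -0.01182601  0.09459381] [0.54944987 0.83552384]
```

Call:
send_rows:
  moves:
    - [[0,0,-5],[0,0,0],40]
    - [[0,0,-20],[0,0,0],40]
    - [[0,0,-40],[0,0,0],40]
    - [[0,0,-60],[0,0,0],40]
    - [[0,0,-80],[0,0,0],40]
    - [[0,0,-95],[0,0,0],40]
    - [[0,0,-100],[0,0,0],40]
    - [[0,0,-100],[0,0,0],40]

```text
clock: 6.8
eef_pos: [0.5697, -0.012, 0.1962]
tool_rot: [0.88, 0.475, 0.003, 0.001]
ft_force: [-0.6, -0.3, -1.3]
grip_width: 0.0431
```

Run:
```python
from h import *
o,p,R=state();c=get_calibration('wrist');im=camera('wrist')[:,:,::-1];np.savez('w5.npz',**c)
cv2.imwrite('pics/w5.png',im)
u,v=proj(c,p+R.apply([0,0,.04])).round().astype(int);print(o['ft_force'],p,u,v)
x,y=u-100,min(v-75,330);print(x,y);cv2.imwrite('pics/c6.png',cv2.resize(im[y:y+150,x:x+200],None,fx=4,fy=4,interpolation=cv2.INTER_CUBIC))
```

```text
[-0.61176203 -0.26910574 -1.34367789] [ 0.56968463 -0.01195352  0.19619028] 323 363
223 288
```

View pics/c6.png

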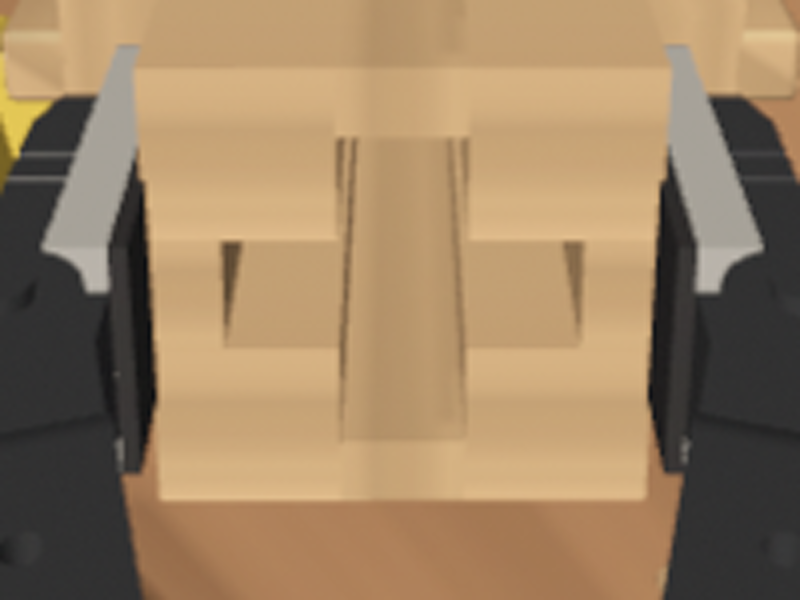

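Gear held squarely: hub top corners at crop (133,68), (670,68), (648,498), (160,498), with the bore cross between the pads. I'll solve its pose in the tool frame.

Run:
```python
from h import *
c=np.load('w5.npz')
im=np.array([(133,68),(670,68),(648,498),(160,498),(337,138),(470,138),(340,440),(467,440),(222,242),(225,347),(583,242),(580,347)],float)/4+[223,288]
a,b,l=22,5.5,15.5
# object x=image right, y=image down
ob=np.array([(-a,-a),(a,-a),(a,a),(-a,a),(-b,-l),(b,-l),(-b,l),(b,l),(-l,-b),(-l,b),(l,-b),(l,b)],float)
ob=np.c_[ob,np.zeros(12)]/1000
K=np.array([[c['fx'],0,c['cx']],[0,c['fy'],c['cy']],[0,0,1]],float)
ok,r,t=cv2.solvePnP(ob,im,K,None);pr=cv2.projectPoints(ob,r,t,K,None)[0][:,0];print('rms px',np.sqrt(((pr-im)**2).mean()))
o,p,R=state()
W=c['R'].T@(t[:,0]-c['t']);G=c['R'].T@cv2.Rodrigues(r)[0]
print('hub top in tool mm',R.inv().apply(W-p)*1000,'world',W,'axis z(world, down)',G[:,2])
print('tool z',R.as_matrix()[:,2],'yaws hub',np.degrees(np.arctan2(G[1,0],G[0,0]))%90,'tool',np.degrees(np.arctan2(*R.as_matrix()[1::-1,0]))%90)
```

```text
rms px 0.30352921218016327
hub top in tool mm [-1.04134306  0.8951604  41.39440212] world [ 0.56931012 -0.01330306  0.15335516] axis z(world, down) [ 0.0117217   0.00300838 -0.99992677]
tool z [ 3.59851983e-03  6.18385242e-04 -9.99993334e-01] yaws hub 56.893064054569564 tool 56.6687992987463
```

```bash
cat >> h.py <<'E'
def over(S,z,yawdeg,off=(-1.0,0.9)):
    y=np.radians(yawdeg); ex=np.array([np.cos(y),np.sin(y)]); ey=np.array([np.sin(y),-np.cos(y)])
    xy=np.array(S)-(off[0]*ex+off[1]*ey)/1000
    return xy,delta([*xy,z],y)
E
python3 - <<'E'
from h import *
print(over([.546,.2173],.205,91.8))
E
```

```text
(array([0.54506903, 0.21827124]), (array([ 179.24919143, -146.46636876,  -10.19412233]), array([ 0.00334733, -0.00159777, -0.61315776])))
```

Call:
send_rows:
  moves:
    - [[20,-16,-10],[0.003,-0.002,-0.08],40]
    - [[50,-41,-10],[0.003,-0.002,-0.18],40]
    - [[80,-65,-10],[0.003,-0.002,-0.28],40]
    - [[110,-90,-10],[0.003,-0.002,-0.38],40]
    - [[140,-114,-10],[0.003,-0.002,-0.48],40]
    - [[165,-135,-10],[0.003,-0.002,-0.57],40]
    - [[179,-146,-10],[0.003,-0.002,-0.613],40]
    - [[179,-146,-10],[0.003,-0.002,-0.613],40]
    - [[179,-146,-10],[0.003,-0.002,-0.613],40]
    - [[179,-146,-10],[0.003,-0.002,-0.613],40]

```text
clock: 7.68
eef_pos: [0.5447, 0.2171, 0.2034]
tool_rot: [0.696, 0.718, -0.002, -0.0]
ft_force: [0.4, 0.2, -1.3]
grip_width: 0.043
```

Run:
```python
from h import *
o,p,R=state();print(o['ft_force'],o['ft_torque'],o['grip_width'],np.round(o['joint_pos'],2))
print(over([.546,.2173],.205,91.8))
```

```text
[ 0.35265254  0.24480194 -1.27262463] [-1.99543493e-02 -3.70041893e-02  4.73463738e-05] 0.04301015787776818 [ 0.38  0.47  0.07  1.17 -0.    1.92]
(array([0.54506903, 0.21827124]), (array([ 1.19199177,  0.40739713, -1.59165896]), array([-0.00230672,  0.00196239, -0.00092141])))
```

Call:
send_rows:
  moves:
    - [[1.2,0.4,5],[-0.002,0.002,0],40]
    - [[1.2,0.4,15],[-0.002,0.002,0],40]
    - [[1.2,0.4,22],[-0.002,0.002,0],40]
    - [[1.2,0.4,22],[-0.002,0.002,0],40]
    - [[1.2,0.4,22],[-0.002,0.002,0],40]

```text
clock: 8.1
eef_pos: [0.5445, 0.2173, 0.1802]
tool_rot: [0.697, 0.717, -0.001, -0.001]
ft_force: [0.2, 0.9, -0.3]
grip_width: 0.043
```

Run:
```python
from h import *
o,p,R=state();print(p,o['ft_force'],o['ft_torque']);print(over([.546,.2173],.165,91.8))
camera and cv2.imwrite('pics/s2.png',camera('scene')[:,:,::-1])
c=get_calibration('scene');u,v=proj(c,[.546,.217,.08]).astype(int)
im=cv2.imread('pics/s2.png');cv2.imwrite('pics/c7.png',cv2.resize(im[v-60:v+40,u-60:u+60],None,fx=5,fy=5,interpolation=cv2.INTER_CUBIC))
```

```text
[0.54450531 0.21731878 0.18022153] [ 0.15455148  0.86570536 -0.25350558] [ 0.03759368 -0.00414688 -0.03463532]
(array([0.54506903, 0.21827124]), (array([ 0.94877875,  0.63110185, 15.21911533]), array([-0.00260593,  0.0008702 , -0.00204739])))
```

View pics/c7.png

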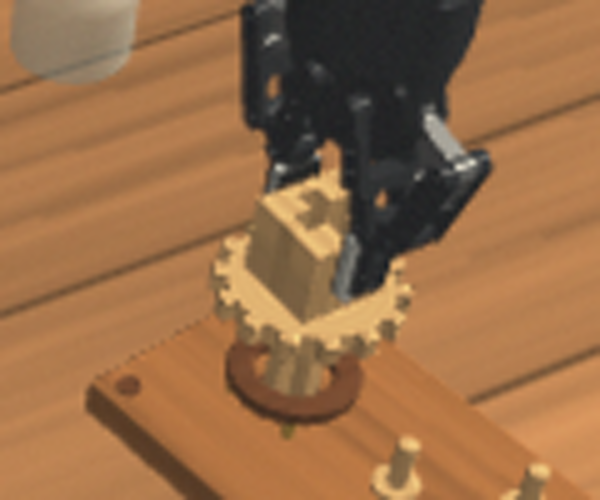

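The scene crop shows the gear hovering directly over the shaft. I'll lower it over the pilot pin.

Call:
send_rows:
  moves:
    - [[1.2,0.7,0],[-0.002,0.001,-0.002],40]
    - [[1.2,0.7,0],[-0.002,0.001,-0.002],40]
    - [[1.2,0.7,4],[-0.002,0.001,-0.002],40]
    - [[1.2,0.7,8],[-0.002,0.001,-0.002],40]
    - [[1.2,0.7,12],[-0.002,0.001,-0.002],40]
    - [[1.2,0.7,12],[-0.002,0.001,-0.002],40]

```text
clock: 8.65
eef_pos: [0.5449, 0.2187, 0.1677]
tool_rot: [0.696, 0.718, -0.0, -0.0]
ft_force: [-0.3, -0.3, -0.8]
grip_width: 0.0433
```

Run:
```python
from h import *
o,p,R=state();print(p,o['ft_force'],o['ft_torque']);print(over([.546,.2173],.155,91.8))
```

```text
[0.54490499 0.21867428 0.1676545 ] [-0.33040512 -0.26372798 -0.83829365] [ 0.04353243 -0.05476258 -0.01182399]
(array([0.54506903, 0.21827124]), (array([-0.40688347,  0.16631291, 12.65434991]), array([-1.19675640e-03,  9.21723534e-05,  3.40637356e-04])))
```

Pin entered with no contact force. Next, slowly down over the ridges onto the splines.

Call:
send_rows:
  moves:
    - [[-0.3,0.1,3],[0,0,0],40]
    - [[-0.3,0.1,6],[0,0,0],40]
    - [[-0.3,0.1,9],[0,0,0],40]
    - [[-0.3,0.1,12],[0,0,0],40]
    - [[-0.3,0.1,14],[0,0,0],40]
    - [[-0.3,0.1,14],[0,0,0],40]

```text
clock: 9.15
eef_pos: [0.545, 0.2183, 0.1532]
tool_rot: [0.696, 0.718, -0.001, -0.0]
ft_force: [0.2, -0.4, -1.9]
grip_width: 0.0436
```

Run:
```python
from h import *
o,p,R=state();print(p,o['ft_force'],o['ft_torque']);print(over([.546,.2173],.140,91.8))
```

```text
[0.5450098  0.21834684 0.1531682 ] [ 0.18064688 -0.38124615 -1.87402706] [ 0.03505567 -0.18685869 -0.02551977]
(array([0.54506903, 0.21827124]), (array([-0.07345853,  0.07453243, 13.16813197]), array([-0.00134669,  0.00030328,  0.00033882])))
```

Meshed 10 mm onto the splines with no load. Down to the collar.

Call:
send_rows:
  moves:
    - [[0,0,4],[0,0,0],40]
    - [[0,0,8],[0,0,0],40]
    - [[0,0,12],[0,0,0],40]
    - [[0,0,16],[0,0,0],40]
    - [[0,0,19],[0,0,0],40]
    - [[0,0,22],[0,0,0],40]
    - [[0,0,22],[0,0,0],40]

```text
clock: 9.73
eef_pos: [0.545, 0.2183, 0.1314]
tool_rot: [0.696, 0.718, -0.0, -0.0]
ft_force: [-1.2, -1.3, 5.9]
grip_width: 0.0434
```

Run:
```python
from h import *
o,p,R=state();print(p,o['ft_force'],o['ft_torque'],R.as_matrix()[:,2]);print(over([.546,.2173],.1254,91.8))
```

```text
[0.54503116 0.21833931 0.13135426] [-1.17097962 -1.34251259  5.91026046] [-0.16577208  0.26223207  0.01856701] [-1.03349446e-03 -2.36755461e-04 -9.99999438e-01]
(array([0.54506903, 0.21827124]), (array([-0.06802548,  0.04188727,  5.95423586]), array([-0.00104045,  0.00020402,  0.0002927 ])))
```

Spring force is as expected about 4 mm in. Press on to the stop.

Call:
send_rows:
  moves:
    - [[0,0,2],[0,0,0],40]
    - [[0,0,4],[0,0,0],40]
    - [[0,0,6],[0,0,0],40]
    - [[0,0,7],[0,0,0],40]
    - [[0,0,7],[0,0,0],40]
    - [[0,0,7],[0,0,0],40]

```text
clock: 10.23
eef_pos: [0.545, 0.2183, 0.1265]
tool_rot: [0.696, 0.718, 0.0, -0.0]
ft_force: [-4.4, -3.3, 12.8]
grip_width: 0.043
```

Run:
```python
from h import *
o,p,R=state();print(p,o['ft_force'],o['ft_torque'],R.as_matrix()[:,2])
```

```text
[0.54497305 0.21831549 0.12654943] [-4.38132154 -3.30233319 12.79189448] [-0.36787363  0.98051638  0.01663507] [ 4.98990681e-05  2.23390529e-04 -9.99999974e-01]
```

Call:
send_rows:
  moves:
    - [[0,0,3],[0,0,0],40]
    - [[0,0,4],[0,0,0],40]
    - [[0,0,4],[0,0,0],40]
    - [[0,0,4],[0,0,0],40]

```text
clock: 10.57
eef_pos: [0.5448, 0.2183, 0.1265]
tool_rot: [0.696, 0.718, 0.001, 0.0]
ft_force: [-8.0, -3.8, 21.2]
grip_width: 0.0432
```

Run:
```python
from h import *
o,p,R=state();print(p,o['ft_force'],o['ft_torque'],R.as_matrix()[:,2])
im=camera('scene')[:,:,::-1];c=get_calibration('scene');u,v=proj(c,[.546,.217,.06]).astype(int)
a=cv2.resize(im[v-45:v+45,u-45:u+45],(400,400),interpolation=cv2.INTER_CUBIC)
im=camera('wrist')[:,:,::-1];cv2.imwrite('pics/w6.png',im);np.savez('w6.npz',**get_calibration('wrist'))
b=cv2.resize(im[288:438,223:423],(400,300),interpolation=cv2.INTER_CUBIC)
cv2.imwrite('pics/c8.png',np.hstack([a,cv2.copyMakeBorder(b,0,100,0,0,0)]))
```

```text
[0.54483727 0.21826724 0.12646491] [-7.97678054 -3.81742397 21.17061691] [-0.71954509  1.82464324  0.02373637] [ 0.00177677  0.0010511  -0.99999787]
```

View pics/c8.png

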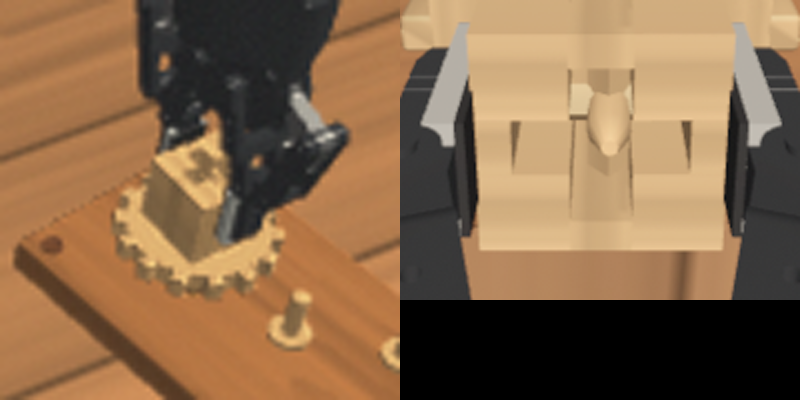

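The stop is reached: force rose from 13 to 21 N with no movement. From the table reference, the hub top is at 83.9 mm and the target is 84. I'll relieve the small sideways load while keeping the push.

Call:
send_rows:
  moves:
    - [[-0.4,-0.8,3.5],[0,0,0],40]
    - [[-0.4,-0.8,3.5],[0,0,0],40]
    - [[-0.4,-0.8,3.5],[0,0,0],40]
    - [[-0.4,-0.8,3.5],[0,0,0],40]
    - [[-0.4,-0.8,3.5],[0,0,0],40]
    - [[-0.4,-0.8,3.5],[0,0,0],40]

```text
clock: 11.17
eef_pos: [0.5445, 0.2181, 0.1265]
tool_rot: [0.696, 0.718, 0.003, 0.001]
ft_force: [-5.6, -1.4, 18.6]
grip_width: 0.0432
```

Run:
```python
from h import *
o,p,R=state();print(p,o['ft_force'],o['ft_torque'],R.as_matrix()[:,2],o['joint_vel'].round(3))
```

```text
[0.54452566 0.218137   0.12648541] [-5.60995006 -1.40575705 18.56980627] [-0.4775605   1.38911707 -0.06266017] [ 0.00469217  0.00245136 -0.99998599] [ 0.001 -0.001  0.001  0.001  0.001 -0.   ]
```

Run:
```python
from workcell import order,readout
order.job_done();o=readout.get_obs();print(o['clock'],o['eef_pos'],o['ft_force'],o['grip_width'])
```

```text
the job is handed in; nothing more can be done
the job is handed in; nothing more can be done
```

I fitted the maple square-hub gear onto the splined shaft and pressed the collar down to its stop. The job was handed in at about 11 s of the 45 s, with the gripper still holding the gear down.

**What I did:** I found the gear and shaft with straight-down wrist views, gripped the hub and turned the gear about 35° to line its bore up with the shaft. It went over the pin and down the splines with almost no contact force. I didn't touch the spare gear, puzzle pieces, tray, lid or yellow look-alikes.

**Last checks:**
- **Collar at its stop:** the push rose from 13 N to 21 N with no further downward movement. I handed in at about 18.6 N, against the 10 N spring force at the stop.
- **Height:** the hub top works out at 83.9 mm from the table reference (84 mm expected). The camera pose solution gave about 85 mm, a 1 mm disagreement within its 2 mm calibration.
- **Upright:** the tool was within 0.3° of vertical and the grip was steady at 43 mm.
- **Side load:** about 6 N sideways remained on the tool; I reduced it from about 9 N but did not remove it.

The reading I tried to take after handing in was refused, so nothing here confirms the final second of hold.

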